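# Lengthen the practice-piece arm of the welding trainer by one hole

## Robot

A 6-joint arm with a two-finger parallel gripper is mounted at the origin on the work surface. World frame = base frame: x ahead of the robot, y to its left, z up, the work surface at z = 0. Lengths are in m, angles in rad, forces in N, time in s.
With the tool pointing down it reaches from about 0.35 to 0.725 m from the base axis. Payload 6 kg.
Tool frame: the origin (TCP) lies at the very end of the fingers, on their centre line; the grasp point (between the pads) lies 19 mm behind it; z points along the fingers, y is the line along which they close (so a half turn about z gives the same grasp; the last joint's range is limited). The gripper opens to 85 mm and grips with 20 to 120 N. Pads are 22 mm wide; open, the fingers measure 114 mm over their backs; the gripper's body (76 mm by 85 mm) begins 54 mm behind the grasp point. The pads swing forward as they close: fully open they stand 13 mm farther back than shut.
Start: joints at [1.537, 0.04, 0.085, 0, -1.615, -0.334], TCP at [0.216, 0.56, 0.202] pointing down, gripper open.
Joint ranges: [-2.56, 2.56], [-1.29, 2.01], [-1.08, 1.49], [-3.29, 1.98], [-2.81, -0.18], [-2.99, 2.99]. Speed limits (rad/s): [2.57, 2.57, 3.01, 3.14, 3.14, 3.14].

## Interface

Orientations are given as a unit quaternion [w, x, y, z].
In Python, from station import arm gives the robot as it stands.
- The arm moves only by the tool step_arm, never from a script. Its argument "increments" is a list of rows, each a list of 5 numbers: the opening, from -1 (shut) to 1 (fully open), so that 0 is half open, then the shift along the tool's x, y, z normalised to -1 to 1, where 1 is 500 mm, then the turn about the tool's z normalised to -1 to 1, where 1 is 90 degrees. In form: [[jaw, x, y, z, twist], ...]. A call has 1 to 20 rows; each row shifts and turns the commanded pose from where the row before left it, along the tool's axes as they then stand; what a row does not reach is not made up. A row lasts 1/10 s, in which the tool goes at most 50 mm and 8.59 degrees, less where a joint would pass 70% of its speed; a pose out of reach is approached as far as the arm can. A call with a number of a shift or a turn outside -1 to 1 is refused whole. A call with a gripper value outside its range is refused whole. The fingers move at their own pace and stop on an object; the grip force is fixed at half the most. Time passes only in rows, so rows that do not move let the fingers close. It gives the time, the measured TCP pose, the force, the opening and the grip force at its end, in the units of the state.
- arm.get_obs(): the state, without advancing time (a new reading comes with each control period).
- arm.snapshot(name): name is "scene" or "top" or "wrist"; returns a dict with "color" (384x512x3 uint8, red, green, blue), "fx", "fy", "cx", "cy" (pixels), "pose" (4x4, takes a point from camera to world coordinates). Camera axes: x right, y down, z forward; pixel columns grow to the right and rows downward; lengths in m; the calibration is good to about 2 mm. The wrist camera is an equidistant fisheye: a pixel r from the principal point sees the ray r / f radians off the axis. A picture is of the moment at which its call begins. There is no depth.
- arm.finish_job(): hands the job in; it is judged then, once.
The state is a dict: "time_s": time; "q": joint angles; "dq": joint speeds; "effort": joint torques, N m; "tool_pos": TCP position; "tool_rot": TCP orientation; "force": force on the tool from outside, world axes, zero at the start; "ft_torque": the same for the moment, N m; "finger_gap": finger opening in m; "gripper_force": force on a finger pad.
Only numpy, scipy, OpenCV 4.12 (cv2) and the standard library are available. Lean on these libraries where they do the work, as an engineer would, in place of code of your own. Each camera call takes 0.05 s, during which the arm holds its last target. There are 200 camera calls.

## Task

Lift the lid of the welding trainer's long hard case right open until it leans back on its stop and stays there. Then make the telescopic arm that carries the T-shaped practice piece one hole longer: press its snap button flush and slide the sleeve away from its foot clamp until the button snaps fully out of the next hole. Leave the lid open, the other arm (with the forked torch rest) at its setting, and everything else on the bench and in the case where it is.

Things in the scene. Friction and masses are not known exactly. Their poses are not given: they have to be found in the camera images.
- trainer_case: Black hard case of the trainer, fixed to the bench. Base 162 (x) by 580 (y) by 85 high outside, walls and floor 6, floor rails 2 more. Origin: centre of the underside; x from the handle side (robot's side) to the hinge side, y along the length, z up. Two telescopic arms lie in it along +y, in lanes at x = -38 and x = +38; which arm lies in which lane, and its place along y, vary.
- case_lid (a joint): Lid hinge, rad: 0 shut, grows as the front edge is lifted, 1.95 = on the stop, leaning back past upright. Unlatched, 0.55 kg, 162 deep, 30 thick, shut top 115 above the bench. Let go below about 1.3 it falls shut; let go beyond about 1.45 it falls back gently onto the stop. Nothing stands in its swing.
- lid_handle (a point): Centre of the lid's pull handle, on the lid: a round grey bar, 14 in diameter, 114 free length along the case's y, its centre 42 in front of the lid's front face and 100 above the bench when shut; then it is 204 before and 14 above the hinge line. Being round it can turn between gripping fingers.
- lid_hinge (a point): Middle of the lid's hinge line, at the case's rear top edge, 85.5 above the bench. The hinge line runs along the case's y axis.
- coupon_arm: The arm to lengthen (its head carries the T-shaped practice piece). Origin on the floor rail, 8 above the bench, below its snap button; y along the arm from foot clamp to head (longer = +y). Fixed: the foot clamp, y -192 to -152, 77 high with its wing screw; the 29 square inner tube, top 58.5 above the origin. Over it slides a 36 square sleeve, y -105 to 95 at the start, top 62 above the origin.
- coupon_sleeve (a joint): Sleeve position of the practice-piece arm along its y, m: 0 at the start, grows as the arm gets longer. Four 15.6 mm holes in the sleeve's top, 40 mm apart, let the button out at -0.04, 0, 0.04, 0.08: the next hole longer is 0.04. Button out: locked, with 1 mm of play either way. Button under the wall: slides against about 1 N.
- coupon_button (a joint): How far that arm's snap button is pressed, m: 0 out, 0.006 flush with the sleeve's top, 0.009 under its 3 mm wall. Its top is a cone: while it is held flush, moving the sleeve along (3 N more, e.g. by friction under fingertips pressing 15 N) slides the hole's edge over it; 8 mm on it stays under by itself, until the next hole comes over it and it snaps out and locks.
- coupon_button_tip (a point): Top of that snap button: a steel stud 14 in diameter standing 6 out of the sleeve's top face; pressed straight down with 1.5 N at first, 2.5 N when flush. It belongs to the fixed inner tube and does not travel with the sleeve.
- coupon_flange (a point): On that sleeve, moving with it: the black flange round its mouth, 54 square, 12 thick. The point is the middle of its face towards the foot clamp, at the height of the sleeve's top (70 above the bench); the flange lies on its +y side and rises 9 above it: a shoulder to push towards +y. Between it and the foot clamp 47 are free at the start, above the inner tube.
- coupon_head (a point): On that sleeve: the middle of the practice piece, at the height of the sleeve's top: a flat grey plate 60 (across) by 56 by 6 thick lying there, with an upright web 6 thick and 24 high along the arm's y on it.
- torch_arm: The other telescopic arm, same build and frame, but its head is a U-shaped fork (a torch rest with two prongs 50 apart, 34 above the sleeve's top). To be left as it is.
- torch_sleeve (a joint): Sleeve position of the fork arm, m, 0 at the start; to be left there.
- water_0: Water bottle, 64 in diameter, 206 high, standing on the bench; origin under its centre.
- water_1: Another such water bottle; origin under its centre.
- drink: White drink bottle, 56 in diameter, 150 high, standing on the bench; origin under its centre.
- remote: Black remote control lying on the bench, 50 by 170 (y) by 20 high; origin under its centre.
- controller: Hand controller with a ring, lying on the bench beyond the case, about 190 (x) by 100 by 52 high; origin under its grip.
- torch_handle: Dummy welding torch lying on the bench beyond the case, about 250 (x) by 60 by 28 high; origin under its grip.
- puck: Black tracking puck, 44 in diameter, 30 high, lying in the small bay at the case's -y end; origin under its centre.

How it is judged:
On the way, in this order (a step that is already met when the one before it is completed fails the run):
1. the lid leans open on its stop (value of joint case_lid above 1.85 rad), for 0.3 s.
2. the snap button of the practice-piece arm is pressed flush (value of joint coupon_button above 0.0045 m), for 0.02 s.
3. the sleeve is one hole longer and the button has snapped out (value of joint case_lid above 1.85 rad and value of joint coupon_sleeve between 0.036 and 0.044 m and value of joint coupon_button below 0.0025 m), for 0.3 s.
At the end, for the whole second after the job is handed in: The lid rests on its stop (over 1.85 rad), the practice-piece arm's sleeve is at rest one hole longer (0.036 to 0.044 m) with its button snapped out (pressed in by less than 2.5 mm), and the fork arm's sleeve is within 5 mm of its start (all of step 3 and velocity of joint coupon_sleeve between -0.01 and 0.01 m/s and value of joint torch_sleeve between -0.005 and 0.005 m); the robot touches nothing.
It fails at once if a thing on the bench or in the case is knocked over or shoved more than 30 mm (distance of any of water_0, water_1, drink, remote, controller, torch_handle, puck from where it was at the start of the episode above 0.03 m or angle between any of water_0, water_1, drink, remote, controller, torch_handle, puck's own z axis and vertical above 0.5 rad).
It fails at once if the fork arm is shifted to another setting (value of joint torch_sleeve above 0.015 m or value of joint torch_sleeve below -0.015 m).
It also fails if it takes over 64 s, if anything falls off the work surface, if the arm or the gripper's body presses on something with over 40 N, if the wrist force passes 120 N, or if a joint passes its speed limit or range.

## Working session

There is one attempt and no reset: what is moved stays moved. The work goes in short steps, Python scripts to look and compute and a tool call to move; the robot and the scene stay as the last step left them, time stands still between calls to the robot, and variables do not carry over. Pictures are saved under pics/ and viewed, at most 10 in all, crops included, and the job is handed in when it is done.

Besides the shell and the picture viewer there is one more tool, called after "Emit:" as a command line: name --pt "numbers of a row" for each row, then --argument value for the rest. step_arm: Moves the arm, as the interface text tells. Its arguments: {"type":"object","properties":{"increments":{"type":"array","items":{"type":"array","items":{"type":"number"}}}},"required":["increments"]}

```bash
mkdir -p pics; ls; cat > h.py <<'E'
import numpy as np,cv2
from station import arm
def snap(n,f):
    s=arm.snapshot(n); cv2.imwrite('pics/'+f+'.png',s['color'][:,:,::-1]); np.save('pics/'+f+'.npy',s,allow_pickle=True); return s
def load(f): return np.load('pics/'+f+'.npy',allow_pickle=True).item()
def ray(s,u,v,fish=False):
    x=(u-s['cx'])/s['fx'];y=(v-s['cy'])/s['fy']
    if fish:
        r=np.hypot(x,y); d=np.array([np.sin(r)*x/max(r,1e-9),np.sin(r)*y/max(r,1e-9),np.cos(r)])
    else: d=np.array([x,y,1.])
    P=np.array(s['pose']); return P[:3,3],P[:3,:3]@d
def onz(s,u,v,z,fish=False):
    o,d=ray(s,u,v,fish); return o+d*(z-o[2])/d[2]
E
python3 - <<'E'
from h import *
a=snap('scene','scene0');b=snap('top','top0');snap('wrist','w0')
for s in (a,b): print(np.round(s['pose'],3),s['fx'],s['cx'],s['cy'])
im=np.hstack([a['color'],b['color']])
print(arm.get_obs())
E
```

```text
pics
[[ 0.461  0.673 -0.578  1.289]
 [ 0.888 -0.346  0.305 -0.358]
 [ 0.005 -0.653 -0.757  1.071]
 [ 0.     0.     0.     1.   ]] 467.81290913013066 254.59512898437595 193.40859321723516
[[ 0.077 -0.976  0.203  0.295]
 [-0.997 -0.074  0.02   0.023]
 [-0.005 -0.204 -0.979  1.247]
 [ 0.     0.     0.     1.   ]] 360.6327030074721 256.31872018928874 190.98358287007372
{'time_s': 0.15, 'q': array([ 1.53671142e+00,  4.06943754e-02,  8.40443844e-02, -3.39723155e-04,
       -1.61551139e+00, -3.33708099e-01]), 'dq': array([-0.00114478, -0.00204977,  0.00295884,  0.00121279,  0.00057463,
       -0.00022047]), 'effort': array([-2.06245371e-03, -3.68615842e+01,  3.47689819e+01,  6.93619967e+00,
       -4.37215436e-03, -9.42610363e-07]), 'tool_pos': array([0.21556844, 0.5596195 , 0.20119831]), 'tool_rot': array([ 7.00209965e-04,  9.83139760e-01, -1.82854361e-01, -6.59277510e-05]), 'force': array([0.19798771, 0.76313126, 0.69095462]), 'ft_torque': array([-0.05162285,  0.05213694, -0.01973488]), 'gripper_force': 0.0, 'finger_gap': 0.08573311836717032}
```

View pics/scene0.png

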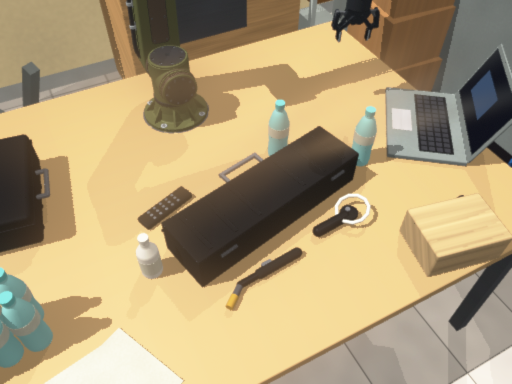

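View pics/top0.png

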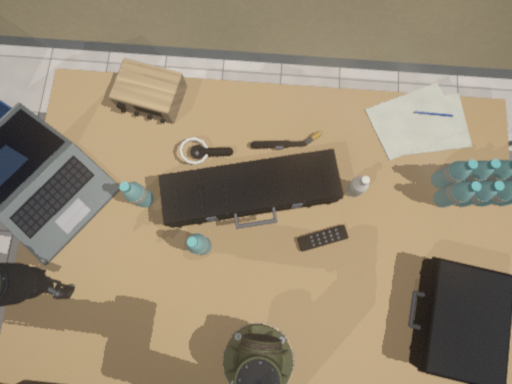

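The scene shows the shut case (handle at about scene (242,167), top (256,221)). Bottles stand at top (199,244), (137,195) and (360,186), and the remote lies at (323,238). I'll zoom in on the lid.

```bash
python3 - <<'E'
from h import *
b=load('top0');c=b['color'][140:250,150:350,::-1]
c=np.clip(cv2.resize(c,None,fx=4,fy=4,interpolation=cv2.INTER_CUBIC)*1.6,0,255).astype('uint8');cv2.imwrite('pics/lid.png',c)
for n,u,v,z in [('bot0',190,237,.2),('bot1',126,186,.2),('drink',365,181,.15),('remote',323,238,.02),('handle',256,221,.1)]: print(n,onz(b,u,v,z).round(3))
E
```

```text
bot0 [0.362 0.225 0.2  ]
bot1 [0.498 0.433 0.2  ]
drink [ 0.58 -0.29  0.15]
remote [ 0.405 -0.189  0.02 ]
handle [0.435 0.04  0.1  ]
```

View pics/lid.png

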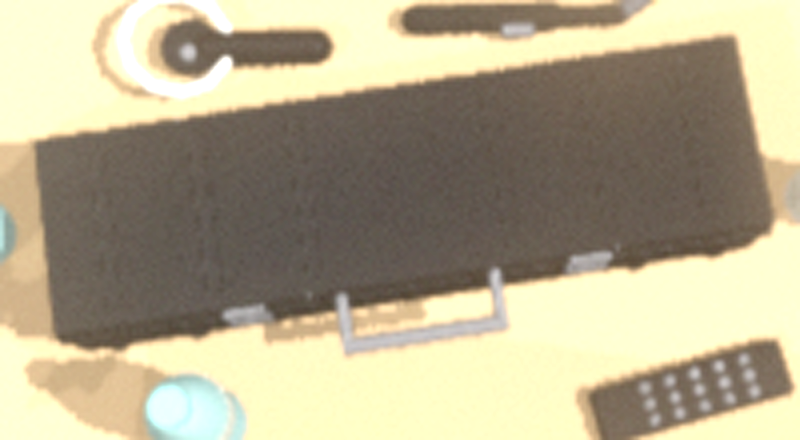

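```bash
python3 - <<'E'
from h import *
from scipy.spatial.transform import Rotation as R
b=load('top0'); f=lambda u,v,z: onz(b,150+u/4-.4,140+v/4-.4,z)
h1,h2=f(348,346,.1),f(505,324,.1); r1,r2=f(38,143,.115),f(735,38,.115)
for p in (h1,h2,r1,r2): print(p.round(4))
for p,q in((h1,h2),(r1,r2)):
    d=p-q; print('len',np.linalg.norm(d),'yaw',np.degrees(np.arctan2(-d[0],d[1])), 'mid',(p+q)/2)
w=arm.get_obs()['tool_rot']; print(R.from_quat(w[[1,2,3,0]]).as_matrix().round(3))
E
```

```text
[0.4144 0.1006 0.1   ]
[ 0.4415 -0.0229  0.1   ]
[0.5578 0.3645 0.115 ]
[ 0.6892 -0.195   0.115 ]
len 0.1264080260906574 yaw 12.361522287106238 mid [0.42796722 0.03886976 0.1       ]
len 0.5746828855487882 yaw 13.218480640457809 mid [0.62346686 0.08474941 0.115     ]
[[ 0.933 -0.36  -0.   ]
 [-0.36  -0.933 -0.001]
 [ 0.     0.001 -1.   ]]
```

Emit:
step_arm --pt "-0.2 0 0 -0.08 0.088" --pt "-0.2 0 0 -0.08 0.088" --pt "-0.2 0 0 -0.08 0.088" --pt "-0.2 0 0 0 0.088" --pt "-0.2 0 0 0 0.088" --pt "-0.2 0 0 0 0.088" --pt "-0.2 0 0 0 0.088"

```text
time_s: 0.85
tool_pos: [0.2156, 0.5599, 0.3215]
tool_rot: [0.0, 0.784, -0.621, 0.0]
force: [-0.3, 0.0, -1.0]
finger_gap: 0.0344
gripper_force: 0.0
```

```bash
cat >> h.py <<'E'
from scipy.spatial.transform import Rotation as R
def M():
    w=np.array(arm.get_obs()['tool_rot']); return R.from_quat(w[[1,2,3,0]]).as_matrix()
def go(t):
    o=arm.get_obs(); m=M(); print('pos',np.round(o['tool_pos'],4),'toolx yaw',np.degrees(np.arctan2(m[1,0],m[0,0])).round(2),'units xyz',(m.T@(np.array(t)-o['tool_pos'])/.5).round(4),'t',o['time_s'],'F',np.round(o['force'],1),'gap',round(o['finger_gap'],4))
E
python3 -c "
from h import *
go([.428,.039,.20])"
```

```text
pos [0.2156 0.5599 0.3215] toolx yaw -76.83 units xyz [ 1.1109 -0.1764  0.2438] t 0.85 F [-0.3  0.  -1. ] gap 0.0344
```

Emit:
step_arm --pt "-0.2 0.05 -0.008 0 0" --pt "-0.2 0.085 -0.014 0 0" --pt "-0.2 0.085 -0.014 0 0" --pt "-0.2 0.085 -0.014 0 0" --pt "-0.2 0.085 -0.014 0 0" --pt "-0.2 0.085 -0.014 0 0" --pt "-0.2 0.085 -0.014 0 0" --pt "-0.2 0.085 -0.014 0 0" --pt "-0.2 0.085 -0.014 0 0" --pt "-0.2 0.085 -0.014 0 0" --pt "-0.2 0.085 -0.013 0 0" --pt "-0.2 0.085 -0.013 0 0" --pt "-0.2 0.085 -0.013 0.06 0" --pt "-0.2 0.04 0 0.08 0" --pt "-0.2 0 0 0.08 0"

```text
time_s: 2.35
tool_pos: [0.4289, 0.0399, 0.2121]
tool_rot: [-0.0, 0.784, -0.621, 0.0]
force: [-0.4, 0.8, -0.1]
finger_gap: 0.0341
gripper_force: 0.0
```

```bash
python3 -c "
from h import *
s=snap('wrist','w1')
go([.428,.039,.081])
P=np.array(s['pose']);print(P.round(3),s['fx'],s['cx'],s['cy'])"
```

```text
pos [0.4256 0.0407 0.2036] toolx yaw -76.66 units xyz [ 0.0045 -0.0067  0.2451] t 2.4 F [ 0.   0.9 -6.9] gap 0.0348
[[-0.973 -0.219 -0.069  0.447]
 [-0.229  0.927  0.298 -0.036]
 [-0.002  0.306 -0.952  0.385]
 [ 0.     0.     0.     1.   ]] 297.3186396354542 249.4385101024629 193.03918273087638
```

View pics/w1.png

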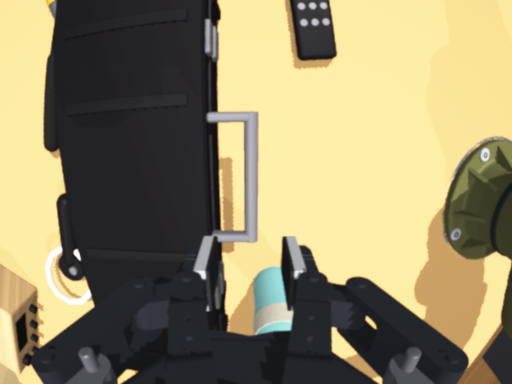

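The wrist view shows the handle bar running from (251,113) to (251,238), nearly centred between the fingers in the closing direction.

```bash
python3 -c "
from h import *
s=load('w1')
p,q=[onz(s,251,v,.1,True) for v in (113,238)]
print(p,q,(p+q)/2); d=q-p; print(np.degrees(np.arctan2(-d[0],d[1])),np.linalg.norm(d))
go(list(((p+q)/2)[:2])+[.083])"
```

```text
[ 0.44333403 -0.02449503  0.1       ] [0.41328804 0.10212219 0.1       ] [0.42831103 0.03881358 0.1       ]
13.349253629993672 0.13013332077558076
pos [0.4256 0.0407 0.2036] toolx yaw -76.66 units xyz [ 0.005  -0.0072  0.2411] t 2.4 F [ 0.   0.9 -6.9] gap 0.0348
```

Emit:
step_arm --pt "-0.2 0 -0.004 0.06 0" --pt "-0.2 0 0 0.08 0" --pt "-0.2 0 0 0.06 0" --pt "-0.2 0 0 0.03 0" --pt "-0.2 0 0 0 0"

```text
time_s: 2.9
tool_pos: [0.4297, 0.0425, 0.0974]
tool_rot: [0.001, 0.785, -0.619, -0.001]
force: [-0.4, -0.3, 0.5]
finger_gap: 0.0339
gripper_force: 0.0
```

```bash
python3 -c "
from h import *
go([.4283,.0388,.082])"
```

```text
pos [0.4297 0.0425 0.0974] toolx yaw -76.48 units xyz [0.0066 0.0044 0.0308] t 2.9 F [-0.4 -0.3  0.5] gap 0.0339
```

Emit:
step_arm --pt "-0.2 0 -0.002 0.03 0" --pt "-0.2 0 0 0 0" --pt "-1 0 0 0 0" --pt "-1 0 0 0 0" --pt "-1 0 0 0 0" --pt "-1 0 0 0 0"

```text
time_s: 3.5
tool_pos: [0.4316, 0.043, 0.0838]
tool_rot: [-0.0, 0.785, -0.619, 0.0]
force: [0.8, -0.3, 0.5]
finger_gap: 0.0001
gripper_force: 0.0
```

```bash
python3 -c "
from h import *
go([.4283,.0388,.082])
# handle arc increments (case a back=+x, z) relative to shut
a0=np.arctan2(14,204);r=np.hypot(14,204)
th=np.r_[0:1.76:0.1]
y=-r*np.cos(th+a0)+204; z=r*np.sin(th+a0)-14
print(np.c_[th[1:],np.diff(y)/500,-np.diff(z)/500].round(4))
"
```

```text
pos [0.4316 0.043  0.0838] toolx yaw -76.51 units xyz [0.0065 0.0084 0.0037] t 3.5 F [ 0.8 -0.3  0.5] gap 0.0001
[[ 0.1     0.0048 -0.0406]
 [ 0.2     0.0089 -0.0399]
 [ 0.3     0.0128 -0.0388]
 [ 0.4     0.0166 -0.0374]
 [ 0.5     0.0203 -0.0355]
 [ 0.6     0.0237 -0.0333]
 [ 0.7     0.0269 -0.0308]
 [ 0.8     0.0298 -0.0279]
 [ 0.9     0.0325 -0.0248]
 [ 1.      0.0348 -0.0214]
 [ 1.1     0.0368 -0.0179]
 [ 1.2     0.0384 -0.0141]
 [ 1.3     0.0396 -0.0102]
 [ 1.4     0.0404 -0.0062]
 [ 1.5     0.0408 -0.0021]
 [ 1.6     0.0408  0.002 ]
 [ 1.7     0.0404  0.006 ]]
```

The fingers closed on nothing, so I'll look.

```bash
python3 -c "
from h import *
s=snap('wrist','w2');t=snap('scene','s2')
c=t['color'][100:260,150:350];c=cv2.resize(c,(500,400),interpolation=3)
im=np.hstack([cv2.resize(s['color'][100:,:],(500,400))[:,100:400],c])
cv2.imwrite('pics/c2.png',im[:,:,::-1])"
```

```text
(no output)
```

View pics/c2.png

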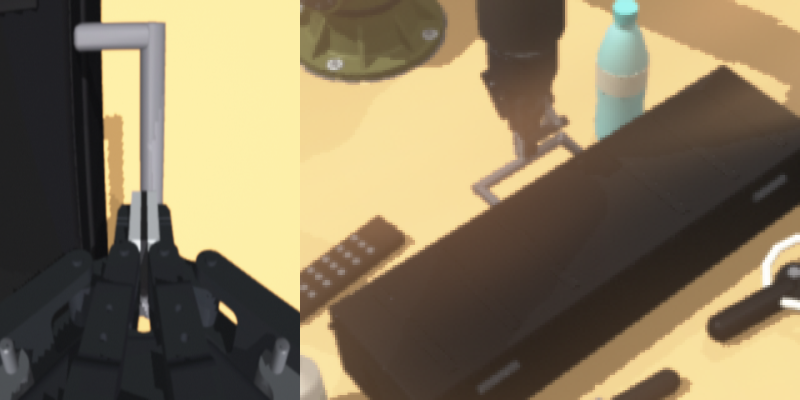

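The view shows the shut fingertips beside or over the bar at crop (145,200). I'll triangulate the bar from w1, w2 and the scene view to get its true height and lateral place.

```bash
python3 -c "
from h import *
o=arm.get_obs();T=np.array(o['tool_pos']);m=M()
s=load('w2')
# crop->full : u=(x+100)*512/500 , v=100+y*284/400
f=lambda x,y:((x+100)*512/500,100+y*284/400)
for x,y in((153,40),(153,180)):
  for z in(.09,.1,.11):
    p=onz(s,*f(x,y),z,True); print(z,p.round(4),(m.T@(p-T)).round(4))
t=load('s2')
def proj(s,p):
    P=np.array(s['pose']);c=P[:3,:3].T@(np.array(p)-P[:3,3]);return s['fx']*c[0]/c[2]+s['cx'],s['fy']*c[1]/c[2]+s['cy']
g=lambda u,v:((u-150)*2.5+300,(v-100)*2.5)
print('tcp',g(*proj(t,T)))
h=np.array([.4283,.0388,.1]);d=np.array([-.23,.973,0])*.06
for k in(-1,0,1):print(g(*proj(t,h+k*d)))
print(T)
"
```

```text
0.09 [ 0.4415 -0.0188  0.09  ] [ 0.0623  0.0047 -0.0064]
0.1 [ 0.442  -0.0196  0.1   ] [ 0.0632  0.0044 -0.0164]
0.11 [ 0.4425 -0.0204  0.11  ] [ 0.0641  0.0041 -0.0264]
0.09 [0.4268 0.0399 0.09  ] [ 0.0018  0.0052 -0.0064]
0.1 [0.4282 0.0356 0.1   ] [ 0.0064  0.0049 -0.0164]
0.11 [0.4296 0.0312 0.11  ] [ 0.0109  0.0046 -0.0264]
tcp (np.float64(523.7108484683868), np.float64(172.96416980405064))
(np.float64(478.17158558124777), np.float64(187.12187057918854))
(np.float64(519.0394519879696), np.float64(162.54002338757317))
(np.float64(558.3810041459262), np.float64(138.8762477012365))
[0.43151769 0.04288939 0.0836248 ]
```

```bash
python3 -c "
from h import *
s=load('w2');t=load('s2')
a=cv2.resize(s['color'][200:300,190:310],(600,500),interpolation=2)[:,:400]
b=cv2.resize(t['color'][130:190,215:263],(400,500),interpolation=2)
im=np.hstack([a,b]);im=np.clip(im*1.4,0,255).astype('uint8');cv2.imwrite('pics/z2.png',im[:,:,::-1])"
```

```text
(no output)
```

View pics/z2.png

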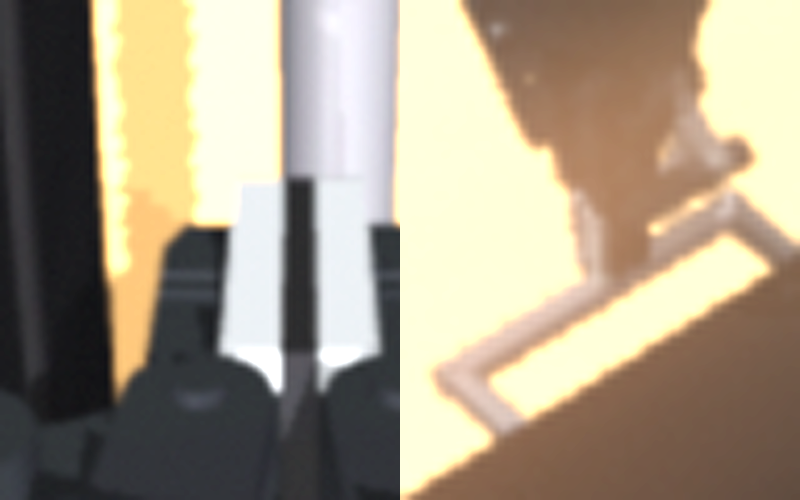

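```bash
cat >> h.py <<'E'
def projw(s,p):
    P=np.array(s['pose']);c=P[:3,:3].T@(np.array(p)-P[:3,3]);r=np.hypot(c[0],c[1]);a=np.arctan2(r,c[2]);return np.round([s['fx']*a*c[0]/r+s['cx'],s['fy']*a*c[1]/r+s['cy']],1)
E
python3 -c "
from h import *
o=arm.get_obs();T=np.array(o['tool_pos']);m=M();s=load('w2')
for x in(.011,0,-.011):
  for z in(0,-.01,-.02,-.03): print(x,z,projw(s,T+m@[x,0,z]))
P=np.array(s['pose']);print('cam in tool',(m.T@(P[:3,3]-T)).round(4))
s=load('w1');P=np.array(s['pose']);T1=np.array([.4256,.0407,.2036]);print('cam in tool w1',(m.T@(P[:3,3]-T1)).round(4)); print(o['time_s'],o['force'],o['finger_gap'],T)
"
```

```text
0.011 0 [250.6 210.2]
0.011 -0.01 [250.6 216.2]
0.011 -0.02 [250.6 223. ]
0.011 -0.03 [250.7 230.5]
0 0 [250.6 226.2]
0 -0.01 [250.6 233. ]
0 -0.02 [250.6 240.4]
0 -0.03 [250.7 248.7]
-0.011 0 [250.5 241.6]
-0.011 -0.01 [250.6 248.9]
-0.011 -0.02 [250.6 256.9]
-0.011 -0.03 [250.6 265.7]
cam in tool [ 0.0779 -0.0004 -0.1733]
cam in tool w1 [ 0.0794 -0.003  -0.1815]
3.6 [0.24288833 0.71973206 0.17968564] 2.53639877322398e-05 [0.43151769 0.04288939 0.0836248 ]
```

The shut tips appear to lie about 20–30 mm higher than I assumed, on top of the bar, and the bar sits 4.5 mm towards the robot. I'll reopen, centre and go lower while watching the force.

Emit:
step_arm --pt "-0.2 0 0.009 -0.02 0" --pt "-0.2 0 0 0 0" --pt "-0.2 0 0 0 0" --pt "-0.2 0 0 0.02 0" --pt "-0.2 0 0 0.02 0" --pt "-0.2 0 0 0.02 0" --pt "-0.2 0 0 0 0"

```text
time_s: 4.3
tool_pos: [0.4258, 0.0414, 0.0609]
tool_rot: [0.002, 0.785, -0.619, -0.001]
force: [0.4, -0.1, 0.4]
finger_gap: 0.0341
gripper_force: 0.0
```

```bash
python3 -c "
from h import *
go([.4283,.0388,.082])
s=snap('wrist','w3');t=snap('scene','s3')
a=cv2.resize(s['color'][170:290,178:322],(600,500),interpolation=2)[:,50:500]
b=cv2.resize(t['color'][130:190,220:262],(350,500),interpolation=2)
im=np.hstack([a,b]);im=np.clip(im*1.4,0,255).astype('uint8');cv2.imwrite('pics/z3.png',im[:,:,::-1])"
```

```text
pos [0.4258 0.0414 0.0609] toolx yaw -76.52 units xyz [ 0.0062 -0.0035 -0.0422] t 4.3 F [ 0.4 -0.1  0.4] gap 0.0341
```

View pics/z3.png

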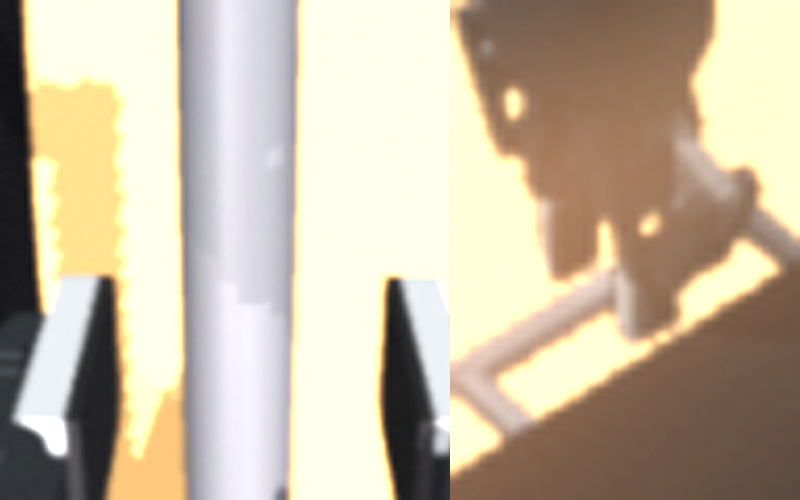

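The fingers now straddle the bar, centred at crop (237,·), but the tips are only just at bar height. I'll go 14 mm lower, then close.

Emit:
step_arm --pt "-0.2 0 0 0.028 0" --pt "-0.2 0 0 0 0" --pt "-1 0 0 0 0" --pt "-1 0 0 0 0" --pt "-1 0 0 0 0" --pt "-1 0 0 0 0"

```text
time_s: 5.0
tool_pos: [0.4274, 0.0418, 0.0496]
tool_rot: [-0.0, 0.785, -0.619, 0.0]
force: [1.3, -0.7, -1.2]
finger_gap: 0.0124
gripper_force: 58.4
```

Emit:
step_arm --pt "-1 0 -0.001 -0.012 0" --pt "-1 0 -0.0015 -0.02 0" --pt "-1 0 -0.0023 -0.0203 0" --pt "-1 0 -0.0039 -0.02 0" --pt "-1 0 -0.005 -0.0199 0" --pt "-1 0 -0.0059 -0.0195 0" --pt "-1 0 -0.0069 -0.0193 0"

```text
time_s: 5.7
tool_pos: [0.4426, 0.0456, 0.1148]
tool_rot: [-0.002, 0.785, -0.619, 0.002]
force: [22.9, -1.8, -14.0]
finger_gap: 0.0119
gripper_force: 59.7
```

```bash
cat >> h.py <<'E'
T0=np.array([.4274,.0418,.0496])
def arc():
    o=arm.get_obs();T=np.array(o['tool_pos']);d=M().T@(T-T0)
    a=204+d[1]*1000;b=14+(T[2]-T0[2])*1000
    print('r',np.hypot(a,b),'th',np.arctan2(b,a)-np.arctan2(14,204),'d',d.round(4),'F',np.round(o['force'],1),'gap',o['finger_gap'],'t',o['time_s'])
E
python3 -c "
from h import *
arc()"
```

```text
r 203.91439601171874 th 0.33023233577485667 d [-0.0002 -0.0161 -0.0651] F [ 22.9  -1.8 -14. ] gap 0.011870335162781439 t 5.7
```

Emit:
step_arm --pt "-1 0 -0.0189 -0.0296 0" --pt "-1 0 -0.0162 -0.0284 0" --pt "-1 0 -0.0184 -0.027 0" --pt "-1 0 -0.0205 -0.0255 0" --pt "-1 0 -0.0225 -0.0237 0" --pt "-1 0 -0.0243 -0.0219 0" --pt "-1 0 -0.026 -0.0198 0" --pt "-1 0 -0.0275 -0.0177 0"

```text
time_s: 6.5
tool_pos: [0.5233, 0.0646, 0.2144]
tool_rot: [0.001, 0.785, -0.619, -0.001]
force: [-9.9, 1.4, 8.5]
finger_gap: 0.012
gripper_force: 58.4
```

```bash
python3 -c "
from h import *
arc()"
```

```text
r 207.78591457409024 th 0.9674556716015923 d [ 0.0003 -0.0981 -0.165 ] F [-9.9  1.4  8.5] gap 0.011998676322703966 t 6.5
```

Emit:
step_arm --pt "-1 0 -0.0291 -0.0156 0" --pt "-1 0 -0.0302 -0.0132 0" --pt "-1 0 -0.0312 -0.0108 0" --pt "-1 0 -0.032 -0.0082 0" --pt "-1 0 -0.0325 -0.0057 0" --pt "-1 0 -0.0328 -0.003 0" --pt "-1 0 -0.033 -0.0004 0" --pt "-1 0 -0.0329 0.0022 0" --pt "-1 0 -0.0326 0.0049 0" --pt "-1 0 0 0 0"

```text
time_s: 7.5
tool_pos: [0.6657, 0.0984, 0.2367]
tool_rot: [-0.0, 0.785, -0.619, 0.001]
force: [4.3, -1.8, 0.2]
finger_gap: 0.0117
gripper_force: 65.9
```

```bash
python3 -c "
from h import *
arc();print(arm.get_obs()['tool_pos'],arm.get_obs()['q'])"
```

```text
r 205.25719365208477 th 1.7044157271240206 d [ 0.0007 -0.2452 -0.1868] F [ 4.3 -1.8  0.2] gap 0.011671744998159168 t 7.5
[0.66574492 0.09838122 0.23667801] [ 4.43976136e-01  2.43077759e-01  3.71123192e-01  1.65324448e-03
 -1.69787686e+00 -2.09052844e-01]
```

Emit:
step_arm --pt "-0.1 0 0 0 0" --pt "-0.1 0 0 0 0" --pt "-0.1 0 0 -0.03 0" --pt "-0.1 0 0 -0.08 0" --pt "-0.1 0 0 -0.08 0" --pt "-0.1 0 0.05 -0.02 0" --pt "-0.1 0 0.09 0 0" --pt "-0.1 0 0.09 0 0" --pt "-0.1 0 0.09 0 0" --pt "-0.1 0 0 0 0" --pt "-0.1 0 0 0 0"

```text
time_s: 8.6
tool_pos: [0.5071, 0.0611, 0.343]
tool_rot: [-0.001, 0.785, -0.619, 0.0]
force: [0.8, 0.8, 0.5]
finger_gap: 0.038
gripper_force: 0.0
```

```bash
python3 -c "
from h import *
go([.5,.05,.3])
t=snap('scene','s4');p=snap('top','t4');w=snap('wrist','w4')
a=t['color'][60:300,100:400];a=cv2.resize(a,(480,384))
b=cv2.resize(p['color'][130:270,140:360],(800,509))
cv2.imwrite('pics/t4c.png',np.clip(b*1.6,0,255).astype('uint8')[:,:,::-1])"
```

```text
pos [0.5071 0.0611 0.343 ] toolx yaw -76.47 units xyz [0.0184 0.0192 0.086 ] t 8.6 F [0.8 0.8 0.5] gap 0.038
```

View pics/t4c.png

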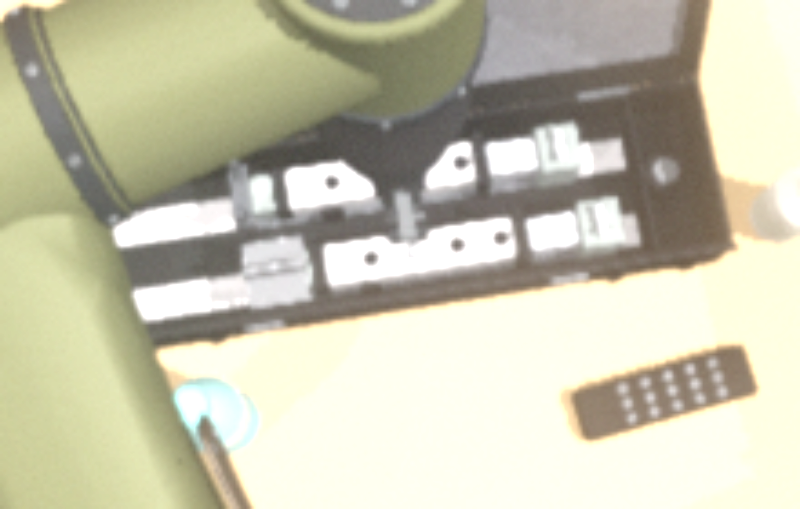

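Lid is open. The coupon arm (plate at (278,270)) is in the front lane, with its foot clamp at (603,225) and holes at (371,258), (457,245) and (502,238). Now the wrist view.

View pics/w4.png

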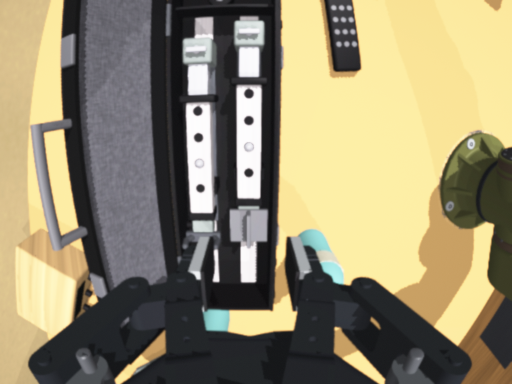

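Front-lane arm: flange near (249,82), holes at (249,93), (249,121) and (249,173), button at (249,147), T-piece at (249,225). The fork is in the rear lane.

```bash
python3 -c "
from h import *
s=load('w4')
g=cv2.cvtColor(s['color'],cv2.COLOR_RGB2GRAY)
print(g[140:155,242:257])
for v0 in(93,121,147,173):
    c=g[v0-9:v0+10,241:258].astype(float);c=np.clip(np.percentile(c,80)-c-15,0,None);yy,xx=np.mgrid[v0-9:v0+10,241:258]
    u,v=(c*xx).sum()/c.sum(),(c*yy).sum()/c.sum();print(u,v,onz(s,u,v,.070,True).round(4))
b=onz(s,249,147,.075,True);print('btn',b);go([b[0],b[1],.09])
print('flange',onz(s,249,82,.079,True),'head',onz(s,249,225,.07,True))
"
```

```text
[[252 252 252 252 252 252 252 252 252 252 251 251 251 251 251]
 [252 252 252 252 250 248 249 248 249 250 251 251 251 251 251]
 [252 252 252 247 229 210 214 215 224 237 246 250 251 251 251]
 [252 251 246 217 199 215 227 230 228 215 225 244 250 251 251]
 [252 249 223 193 215 230 235 239 239 228 204 226 248 251 251]
 [252 246 199 202 225 233 239 242 242 237 221 212 246 251 251]
 [251 239 196 205 223 236 244 247 243 237 225 211 244 251 251]
 [251 239 197 199 218 235 242 243 240 232 220 202 240 250 251]
 [252 247 208 193 207 226 233 235 231 223 210 205 244 251 251]
 [252 250 228 193 194 204 214 219 217 215 210 225 248 251 251]
 [252 251 241 208 190 190 198 204 206 217 228 244 250 251 251]
 [252 252 250 240 224 208 212 217 225 237 246 250 251 251 251]
 [252 252 252 251 249 243 240 243 248 250 251 251 251 251 251]
 [252 252 252 252 252 251 251 251 251 251 251 251 251 251 251]
 [252 252 252 252 252 252 252 252 252 252 251 251 251 251 251]]
248.68117339990923 90.74415569677713 [ 0.5319 -0.0279  0.07  ]
248.43832635983264 120.10092050209205 [0.522  0.0149 0.07  ]
247.7862979258328 147.01571338780641 [0.5134 0.0548 0.07  ]
248.36104206940993 172.34272300469485 [0.5034 0.0929 0.07  ]
btn [0.51182869 0.05354778 0.075     ]
pos [0.5087 0.0618 0.3409] toolx yaw -76.5 units xyz [ 0.0174 -0.003   0.5018] t 8.75 F [ 0.   0.2 -0.8] gap 0.0384
flange [ 0.5343261 -0.0401983  0.079    ] head [0.4818726  0.17849888 0.07      ]
```

Emit:
step_arm --pt "-1 0.017 -0.0044 0.04 0" --pt "-1 0 0 0.08 0" --pt "-1 0 0 0.08 0" --pt "-1 0 0 0.08 0" --pt "-1 0 0 0.08 0" --pt "-1 0 0 0.07 0" --pt "-1 0 0 0.04 0" --pt "-1 0 0 0 0" --pt "-1 0 0 0 0"

```text
time_s: 9.65
tool_pos: [0.513, 0.0534, 0.1068]
tool_rot: [0.001, 0.785, -0.619, 0.0]
force: [0.4, -0.4, 0.9]
finger_gap: 0.0001
gripper_force: 0.0
```

```bash
python3 -c "
from h import *
go([.5128,.054,.076])
s=snap('wrist','w5')
g=cv2.cvtColor(s['color'],cv2.COLOR_RGB2GRAY)
T=np.array(arm.get_obs()['tool_pos']);m=M()
print(projw(s,T),projw(s,T+m@[.011,0,0]),'btn',projw(s,[.5128,.054,.076]), 'holes',projw(s,[.522,.0149,.07]),projw(s,[.5319,-.0279,.07]))
print(g[60:330:6,248])
"
```

```text
pos [0.513  0.0534 0.1068] toolx yaw -76.52 units xyz [-0.0013  0.      0.0615] t 9.65 F [ 0.4 -0.4  0.9] gap 0.0001
[249.6 227.2] [249.6 211.1] btn [250.3 210. ] holes [250.5 154.4] [251.1  92.7]
[236  52  38  26 178  43  40  40 118 248 248 248 248 248 214  39  38  40
 247 247 247 246 246 191 215 223 182 245 245 237  29  29  28  27  28  41
  54  53  33  32  32  37  50  53  53]
```

Emit:
step_arm --pt "-1 0 0 0.04 0" --pt "-1 0 0 0.04 0" --pt "-1 0 0 0.012 0" --pt "-1 0 0 0 0"

```text
time_s: 10.1
tool_pos: [0.5127, 0.0535, 0.0611]
tool_rot: [0.0, 0.785, -0.619, 0.0]
force: [-0.4, -0.5, -0.5]
finger_gap: 0.0
gripper_force: 0.0
```

```bash
python3 -c "
from h import *
go([.5128,.054,.076])
s=snap('wrist','w6')
g=cv2.cvtColor(s['color'],cv2.COLOR_RGB2GRAY)
T=np.array(arm.get_obs()['tool_pos']);m=M()
print('btn',projw(s,[.5128,.054,.076]), 'holes',projw(s,[.522,.0149,.07]))
for z in(-.02,-.03,-.035): print(z,projw(s,T+m@[.011,0,z]))
print(g[90:280:4,250])
c=s['color'][120:300,150:350];c=cv2.resize(c,(800,600)[:1]+(600,));t=None
cv2.imwrite('pics/c6.png',cv2.resize(s['color'][110:290,130:370],(800,600),interpolation=2)[:,:,::-1])
"
```

```text
pos [0.5127 0.0535 0.0611] toolx yaw -76.51 units xyz [-0.0008 -0.0004 -0.0298] t 10.1 F [-0.4 -0.5 -0.5] gap 0.0
btn [250.  237.3] holes [250.4 168.5]
-0.02 [249.6 223.7]
-0.03 [249.6 231.4]
-0.035 [249.7 235.5]
[ 39  38  39  40  38  72 244 244 244 244 244 244 244 245 244 244 241  38
  38  37  39  39  39 174 249 249 248 248 248 248 248 248 247 177 224 228
 227  29  27  28  29  28  29  28  28  43  46  34]
```

View pics/c6.png

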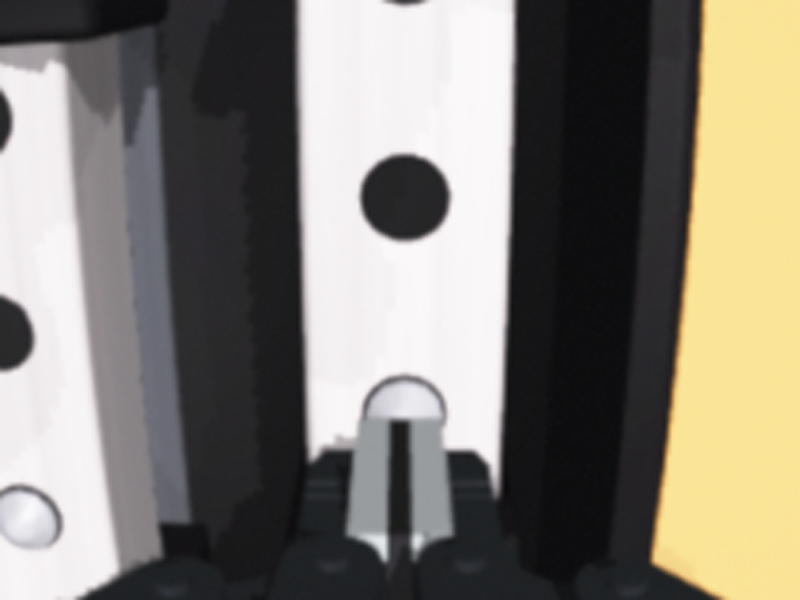

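Fingertips (seam at (400,420)) line up laterally with the button at (405,410), about 19 mm above it. Descending to contact.

Emit:
step_arm --pt "-1 0 0 0.02 0" --pt "-1 0 0 0.012 0" --pt "-1 0 0 0.004 0" --pt "-1 0 0 0 0"

```text
time_s: 10.55
tool_pos: [0.5126, 0.0537, 0.0428]
tool_rot: [-0.0, 0.785, -0.619, 0.0]
force: [1.2, 1.2, 2.0]
finger_gap: -0.0005
gripper_force: 1.0
```

Emit:
step_arm --pt "-1 0 0 0.006 0" --pt "-1 0 0 0 0" --pt "-1 0 0 0 0"

```text
time_s: 10.85
tool_pos: [0.5128, 0.0536, 0.0407]
tool_rot: [-0.0, 0.785, -0.619, 0.0]
force: [-2.6, 0.6, 5.4]
finger_gap: -0.0001
gripper_force: 2.8
```

Emit:
step_arm --pt "-1 0 0 0.004 0" --pt "-1 0 0 0 0" --pt "-1 0 0 0 0"

```text
time_s: 11.15
tool_pos: [0.5132, 0.0534, 0.0404]
tool_rot: [-0.001, 0.785, -0.619, 0.001]
force: [-6.6, -0.1, 14.3]
finger_gap: -0.0003
gripper_force: 6.8
```

Emit:
step_arm --pt "-1 0 0 0.004 0" --pt "-1 0 0 0 0" --pt "-1 0 0 0 0"

```text
time_s: 11.45
tool_pos: [0.5135, 0.053, 0.0401]
tool_rot: [-0.001, 0.785, -0.619, 0.002]
force: [-10.4, 0.5, 21.8]
finger_gap: -0.0
gripper_force: 10.8
```

Contact is firm at 22 N with the button flush. Dragging along the arm's +y (tool −x).

Emit:
step_arm --pt "-1 -0.004 0.001 0 0" --pt "-1 -0.004 0 0 0" --pt "-1 -0.004 0 0 0" --pt "-1 -0.004 0 0 0" --pt "-1 -0.004 0 0 0" --pt "-1 -0.004 0 0 0" --pt "-1 0 0 0 0"

```text
time_s: 12.15
tool_pos: [0.5108, 0.0638, 0.0401]
tool_rot: [-0.001, 0.785, -0.619, 0.003]
force: [-7.2, -4.8, 19.6]
finger_gap: 0.0002
gripper_force: 10.0
```

```bash
cat >> h.py <<'E'
def holes(s):
    # dark round holes and bright sleeve along the front-lane arm, in metres along case +y from original button place
    e=np.array([-.231,.973]);o=np.array([.5128,.054]);g=cv2.cvtColor(s['color'],cv2.COLOR_RGB2GRAY).astype(int)
    ys=np.arange(-.19,.03,.002);r=[]
    for y in ys:
        u,v=projw(s,list(o+e*y)+[.07]);r.append(g[int(round(v)),int(round(u))] if 0<=v<384 else -1)
    print([(int(round(a*1000)),int(b)) for a,b in zip(ys,r)])
E
python3 -c "
from h import *
go([.5128,.054,.04])
s=snap('wrist','w7');holes(s);holes(load('w6'))"
```

```text
pos [0.5108 0.0638 0.0401] toolx yaw -76.49 units xyz [0.0201 0.0007 0.0003] t 12.15 F [-7.2 -4.8 19.6] gap 0.0002
[(-190, -1), (-188, -1), (-186, -1), (-184, -1), (-182, -1), (-180, -1), (-178, -1), (-176, -1), (-174, -1), (-172, -1), (-170, -1), (-168, -1), (-166, -1), (-164, -1), (-162, -1), (-160, -1), (-158, -1), (-156, -1), (-154, -1), (-152, -1), (-150, -1), (-148, -1), (-146, -1), (-144, -1), (-142, -1), (-140, -1), (-138, -1), (-136, -1), (-134, -1), (-132, -1), (-130, -1), (-128, -1), (-126, -1), (-124, -1), (-122, -1), (-120, -1), (-118, 242), (-116, 243), (-114, 243), (-112, 243), (-110, 243), (-108, 243), (-106, 243), (-104, 243), (-102, 243), (-100, 243), (-98, 243), (-96, 74), (-94, 57), (-92, 46), (-90, 38), (-88, 39), (-86, 28), (-84, 18), (-82, 163), (-80, 164), (-78, 150), (-76, 41), (-74, 41), (-72, 40), (-70, 39), (-68, 39), (-66, 39), (-64, 40), (-62, 232), (-60, 246), (-58, 246), (-56, 245), (-54, 246), (-52, 246), (-50, 246), (-48, 246), (-46, 246), (-44, 245), (-42, 246), (-40, 246), (-38, 225), (-36, 37), (-34, 37), (-32, 37), (-30, 37), (-28, 37), (-26, 37)
[... 869 characters left out ...]
-96, 26), (-94, 29), (-92, 162), (-90, 161), (-88, 115), (-86, 41), (-84, 39), (-82, 38), (-80, 39), (-78, 39), (-76, 38), (-74, 38), (-72, 228), (-70, 244), (-68, 244), (-66, 244), (-64, 244), (-62, 244), (-60, 244), (-58, 244), (-56, 244), (-54, 244), (-52, 244), (-50, 244), (-48, 222), (-46, 38), (-44, 38), (-42, 36), (-40, 38), (-38, 40), (-36, 40), (-34, 40), (-32, 174), (-30, 249), (-28, 249), (-26, 248), (-24, 248), (-22, 248), (-20, 248), (-18, 248), (-16, 248), (-14, 248), (-12, 248), (-10, 247), (-8, 234), (-6, 161), (-4, 226), (-2, 228), (0, 233), (2, 79), (4, 28), (6, 27), (8, 28), (10, 28), (12, 29), (14, 28), (16, 28), (18, 29), (20, 28), (22, 28), (24, 28), (26, 32), (28, 56)]
```

The sleeve has moved 10 mm with the fingers. Continuing.

Emit:
step_arm --pt "-1 -0.006 0 0 0" --pt "-1 -0.006 0 0 0" --pt "-1 -0.006 0 0 0" --pt "-1 -0.006 0 0 0" --pt "-1 -0.006 0 0 0" --pt "-1 -0.006 0 0 0" --pt "-1 -0.006 0 0 0" --pt "-1 -0.006 0 0 0" --pt "-1 -0.004 0 0 0" --pt "-1 0 0 0 0"

```text
time_s: 13.2
tool_pos: [0.5046, 0.09, 0.0401]
tool_rot: [-0.001, 0.785, -0.619, 0.002]
force: [-7.9, -1.5, 20.7]
finger_gap: 0.0005
gripper_force: 10.6
```

```bash
sed -i 's/-.19,.03,.002/-.07,.04,.002/' h.py; python3 -c "
from h import *
go([.5128,.054,.04])
s=snap('wrist','w8');holes(s)"
```

```text
pos [0.5046 0.09   0.0401] toolx yaw -76.47 units xyz [0.0738 0.001  0.0003] t 13.2 F [-7.9 -1.5 20.7] gap 0.0005
[(-70, 232), (-68, 50), (-66, 53), (-64, 40), (-62, 38), (-60, 37), (-58, 19), (-56, 153), (-54, 166), (-52, 165), (-50, 43), (-48, 42), (-46, 41), (-44, 42), (-42, 40), (-40, 40), (-38, 39), (-36, 72), (-34, 246), (-32, 247), (-30, 246), (-28, 246), (-26, 246), (-24, 246), (-22, 247), (-20, 246), (-18, 246), (-16, 246), (-14, 246), (-12, 246), (-10, 74), (-8, 37), (-6, 37), (-4, 36), (-2, 38), (0, 38), (2, 37), (4, 40), (6, 244), (8, 245), (10, 245), (12, 245), (14, 244), (16, 245), (18, 245), (20, 244), (22, 244), (24, 244), (26, 244), (28, 236), (30, 41), (32, 34), (34, 34), (36, 32), (38, 31), (40, 32)]
```

Emit:
step_arm --pt "-1 -0.003 0 0 0" --pt "-1 -0.003 0 0 0" --pt "-1 -0.002 0 0 0" --pt "-1 0 0 0 0" --pt "-1 0 0 0 0"

```text
time_s: 13.75
tool_pos: [0.5038, 0.0936, 0.0401]
tool_rot: [-0.001, 0.785, -0.619, 0.002]
force: [-6.9, -2.3, 20.9]
finger_gap: 0.0003
gripper_force: 10.4
```

```bash
python3 -c "
from h import *
go([.5128,.054,.04])
s=snap('wrist','w9');holes(s)"
```

```text
pos [0.5038 0.0936 0.0401] toolx yaw -76.48 units xyz [0.0813 0.001  0.0003] t 13.75 F [-6.9 -2.3 20.9] gap 0.0003
[(-70, 240), (-68, 240), (-66, 167), (-64, 55), (-62, 49), (-60, 39), (-58, 39), (-56, 33), (-54, 17), (-52, 153), (-50, 167), (-48, 216), (-46, 44), (-44, 41), (-42, 40), (-40, 41), (-38, 40), (-36, 40), (-34, 40), (-32, 77), (-30, 247), (-28, 247), (-26, 246), (-24, 246), (-22, 246), (-20, 247), (-18, 247), (-16, 247), (-14, 246), (-12, 246), (-10, 246), (-8, 246), (-6, 206), (-4, 223), (-2, 226), (0, 238), (2, 225), (4, 191), (6, 156), (8, 104), (10, 245), (12, 245), (14, 245), (16, 245), (18, 245), (20, 244), (22, 244), (24, 244), (26, 244), (28, 244), (30, 244), (32, 236), (34, 34), (36, 34), (38, 34), (40, 32)]
```

The button has popped up through the next hole: that spot is now bright steel instead of dark. Lifting straight off.

Emit:
step_arm --pt "-1 0 0 -0.03 0" --pt "-1 0 0 -0.08 0" --pt "-1 0 0 -0.08 0" --pt "-1 0 0 -0.08 0" --pt "-1 0 0 -0.08 0" --pt "-1 0 0 -0.08 0" --pt "-1 0 0 0 0" --pt "-1 0 0 0 0"

```text
time_s: 14.6
tool_pos: [0.5023, 0.0946, 0.2514]
tool_rot: [-0.001, 0.785, -0.619, 0.0]
force: [-0.4, -0.1, -0.7]
finger_gap: -0.0004
gripper_force: 0.0
```

```bash
python3 -c "
from h import *
go([.5128,.054,.04])
s=snap('wrist','w10');holes(s)
P=snap('top','t10');a=load('t4')
d=cv2.absdiff(P['color'],a['color']).max(2)>50
print('lid area change',d[100:160,270:345].sum())"
```

```text
pos [0.5023 0.0946 0.2514] toolx yaw -76.51 units xyz [ 0.0842 -0.0009  0.4226] t 14.6 F [-0.4 -0.1 -0.7] gap -0.0004
[(-70, 241), (-68, 240), (-66, 235), (-64, 100), (-62, 54), (-60, 49), (-58, 40), (-56, 36), (-54, 35), (-52, 148), (-50, 186), (-48, 197), (-46, 111), (-44, 42), (-42, 43), (-40, 42), (-38, 41), (-36, 43), (-34, 45), (-32, 201), (-30, 249), (-28, 249), (-26, 249), (-24, 250), (-22, 250), (-20, 249), (-18, 250), (-16, 249), (-14, 250), (-12, 250), (-10, 249), (-8, 245), (-6, 228), (-4, 228), (-2, 242), (0, 237), (2, 227), (4, 188), (6, 144), (8, 156), (10, 248), (12, 249), (14, 249), (16, 249), (18, 249), (20, 249), (22, 248), (24, 248), (26, 248), (28, 248), (30, 248), (32, 235), (34, 172), (36, 42), (38, 40), (40, 40)]
lid area change 102
```

```bash
python3 -c "
from h import *
s=load('w4')
for th in(1.7,1.85,1.95):
  a=.2045*np.cos(th+.0685);b=.2045*np.sin(th+.0685)
  h=np.array([.427+.974*(.204-a),.0385+.227*(.204-a),.0855+b]);d=np.array([-.231,.973,0])*.06
  print(th,projw(s,h-d),projw(s,h+d))
"
```

```text
1.7 [ 67.3 126.8] [ 87.1 250.6]
1.85 [ 47.9 128.3] [ 67.7 244.8]
1.95 [ 38.7 128.9] [ 57.9 240.3]
```

The handle sits at (38,125)–(58,247), which matches 1.95 rad, so the lid is on its stop. Handing in.

```bash
python3 -c "
from station import arm
print(arm.finish_job())"
```

```text
the job is handed in; nothing more can be done
None
```

The job is handed in, with no verdict returned: in the camera images the lid leans open on its stop (about 1.95 rad) and the practice-piece arm is one hole longer, its button out through the next hole. The gripper was clear, and I never touched the fork arm.

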